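# Tug-test the docked probes and pull out the one that does not hold

### The arm

A 6-joint arm with a two-finger parallel gripper is mounted at the origin on a cart in front of the work surface, level with it; the furniture and walls round the work are solid. World frame = base frame: x ahead of the robot, y to its left, z up, the work surface at z = 0. Lengths are in mm, angles in rad, forces in N, time in s.
With the tool pointing down it reaches from about 400 to 925 mm from the base axis. Payload 12.5 kg.
Tool frame: the origin (TCP) lies midway between the tips of the shut fingers; the grasp point (between the pads) lies 19 mm behind it (env.tcp_to_grasp is the distance from the TCP to the grasp point, in mm); z points along the fingers, y is the line along which they close (so a half turn about z gives the same grasp; the last joint's range is limited). The gripper opens to 95 mm and grips with 3 to 60 N. Pads are 20 mm wide; open, the fingers measure 119 mm over their backs; the gripper's body (75 mm by 180 mm) begins 59 mm behind the grasp point.
Start: joints at [-1.431, 0.491, 1.559, -0, 1.092, -0.106], TCP at [152.105, -606.227, 214.661] pointing down, gripper open.
Joint ranges: [-3.1, 3.1], [-0.84, 2.19], [0.05, 2.79], [-1.13, 4.28], [0.06, 2.93], [-2.69, 2.69]. Speed limits (rad/s): [2.22, 2.22, 2.79, 3.14, 3.14, 3.14].

### API

Orientations are given as [roll, pitch, yaw] about the fixed x, y, z axes, in that order (R = Rz(yaw) Ry(pitch) Rx(roll)).
In Python, from cell import env gives the robot as it stands. The module is installed in compiled form; this text tells all that it offers.
- The arm moves only by the tool step_arm, never from a script. Its argument "plan" is a list that holds one entry, the list of rows, each a list of 5 numbers: the shift along the tool's x, y, z in mm, then the turn about the tool's z in degrees, then the opening, from -1 (shut) to 1 (fully open). A call has 1 to 8 rows; each row is the pose to reach, as a shift and turn from the pose commanded when the call began, along the tool's axes at that moment; what a row does not reach only later rows make up. A row lasts 1/12 s, in which the tool goes at most 41.7 mm and 7.16 degrees, less where a joint would pass 70% of its speed; a pose out of reach is approached as far as the arm can. A call with a gripper value outside its range is refused whole. The fingers move at their own pace and stop on an object; the grip force is fixed at half the most. Time passes only in rows, so rows that repeat a pose let the fingers close. It gives the time, the measured TCP pose, the force, the opening and the grip force at its end, in the units of the state.
- env.state(): the state, without advancing time (a new reading comes with each control period).
- env.read_camera(name): name is "scene" or "top" or "wrist"; returns the picture (400x640x3 uint8, blue, green, red); there is no depth.
- env.get_calibration(name): a dict with "K" (3x3 intrinsics, pixels), "extrinsics" (4x4, takes a point from world to camera coordinates). Camera axes: x right, y up, looking along -z (the intrinsics and any distortion apply to the point x, -y, -z); pixel columns grow to the right and rows downward; lengths in mm; the calibration is good to about 2 mm. A picture is of the moment at which its call begins: read the wrist's pose just before it. get_calibration takes no time and is no camera call; for the wrist camera it gives the pose at the moment of the call.
- env.job_done(): hands the job in; it is judged then, once.
The state is a dict: "t": time; "joints": joint angles; "qvel": joint speeds; "tau": joint torques, N m; "eef_pos": TCP position; "tcp_rot": TCP orientation; "ft_force": force on the tool from outside, world axes, zero at the start; "moment": the same for the moment, N m; "opening": opening from 0.0 (shut) to 1.0 (fully open); "grip_force": force on a finger pad.
Only numpy, scipy, OpenCV 4.12 (cv2) and the standard library are available. Lean on these libraries where they do the work, as an engineer would, in place of code of your own. Each camera call takes 0.05 s, during which the arm holds its last target. There are 200 camera calls.

### The job

Check that the three probes in the leaning docks are held: going from left to right (seen from the robot), take each by its handle and tug it straight along its axis with a steady pull of about 15 N (never more than 24 N) for about a second, then let it settle back home. The one that does not hold and slides out goes, foot down, into the steel beaker. Leave the two good probes fully home and the beaker upright, and do not disturb the other things on the bench.

Things in the scene. Friction and masses are not known exactly. Their poses are not given: they have to be found in the camera images.
- dock_a: One of three identical docks fixed on the breadboard, in varying order: steel foot 62 x 90 x 12 mm, on it a 44 x 44 x 60 mm aluminium socket block leaning 30 degrees from vertical to the dock's own +y side (roughly to the robot's left). Origin: underside of the foot, 12 mm above the desk; z up. The socket's axis points up along (0, 0.5, 0.866) in the dock's frame.
- dock_a_mouth (a point): Centre of the mouth of that dock's socket, at (0, 12, 74) mm in the dock's frame. Hole 15 mm wide, 50 mm deep. A retained probe is held by a spring catch, its stiffness unknown and not the same in each dock: at 15 N it rises some 4 to 9 mm, and it springs home when let down. The one not retained slides out freely, at little more than its weight.
- probe_a: Probe seated in the dock of the same letter; all three look alike: 120 mm long, 0.1 kg. Own z runs up towards the handle. Origin: underside of the flange, at the socket's mouth when seated. From z = -45 to 0 mm a steel shaft 13 mm thick, 0 to 6 flange 32 mm wide, 6 to 70 round black handle 22 mm thick, 70 to 75 steel button. Grip at about z = 40 mm, hand along the probe.
- probe_a_foot (a point): Lower end of the probe's shaft, 45 mm below the probe's origin along its own -z.
- dock_b: One of three identical docks fixed on the breadboard, in varying order: steel foot 62 x 90 x 12 mm, on it a 44 x 44 x 60 mm aluminium socket block leaning 30 degrees from vertical to the dock's own +y side (roughly to the robot's left). Origin: underside of the foot, 12 mm above the desk; z up. The socket's axis points up along (0, 0.5, 0.866) in the dock's frame.
- dock_b_mouth (a point): Centre of the mouth of that dock's socket, at (0, 12, 74) mm in the dock's frame. Hole 15 mm wide, 50 mm deep. A retained probe is held by a spring catch, its stiffness unknown and not the same in each dock: at 15 N it rises some 4 to 9 mm, and it springs home when let down. The one not retained slides out freely, at little more than its weight.
- probe_b: Probe seated in the dock of the same letter; all three look alike: 120 mm long, 0.1 kg. Own z runs up towards the handle. Origin: underside of the flange, at the socket's mouth when seated. From z = -45 to 0 mm a steel shaft 13 mm thick, 0 to 6 flange 32 mm wide, 6 to 70 round black handle 22 mm thick, 70 to 75 steel button. Grip at about z = 40 mm, hand along the probe.
- probe_b_foot (a point): Lower end of the probe's shaft, 45 mm below the probe's origin along its own -z.
- dock_c: One of three identical docks fixed on the breadboard, in varying order: steel foot 62 x 90 x 12 mm, on it a 44 x 44 x 60 mm aluminium socket block leaning 30 degrees from vertical to the dock's own +y side (roughly to the robot's left). Origin: underside of the foot, 12 mm above the desk; z up. The socket's axis points up along (0, 0.5, 0.866) in the dock's frame.
- dock_c_mouth (a point): Centre of the mouth of that dock's socket, at (0, 12, 74) mm in the dock's frame. Hole 15 mm wide, 50 mm deep. A retained probe is held by a spring catch, its stiffness unknown and not the same in each dock: at 15 N it rises some 4 to 9 mm, and it springs home when let down. The one not retained slides out freely, at little more than its weight.
- probe_c: Probe seated in the dock of the same letter; all three look alike: 120 mm long, 0.1 kg. Own z runs up towards the handle. Origin: underside of the flange, at the socket's mouth when seated. From z = -45 to 0 mm a steel shaft 13 mm thick, 0 to 6 flange 32 mm wide, 6 to 70 round black handle 22 mm thick, 70 to 75 steel button. Grip at about z = 40 mm, hand along the probe.
- probe_c_foot (a point): Lower end of the probe's shaft, 45 mm below the probe's origin along its own -z.
- beaker: Loose open steel beaker (cup without a handle), 68 mm wide over the rim, 75 mm high, wall 4 mm, floor about 5 mm thick, 0.3 kg, on the desk to the right of the breadboard. Origin: centre of its underside.
- kinematic_mount: Bystander, leave alone: black mirror mount, 38 x 34 x 34 mm, behind the docks. Origin: centre of its underside.
- objective: Bystander, leave alone: small microscope objective standing upright, 27 mm wide, 50 mm high, behind the docks. Origin: centre of its underside.
- slide_box: Bystander, leave alone: cream box, 69 x 98 x 31 mm, in front of the docks. Origin: centre of its underside.
- wafer_box: Bystander, leave alone: round white box, 66 mm wide, 18 mm high, in front of the docks. Origin: centre of its underside.
- tape_tube: Bystander, leave alone: grey and white tube lying, 32 x 95 x 32 mm, in front of the docks. Origin: centre of its underside.
- tape_roll: Bystander, leave alone: roll of paper tape, 68 mm wide, 18 mm high, beyond the beaker. Origin: centre of its underside.

How it is judged (in metres and radians):
On the way, in this order (a step that is already met when the one before it is completed fails the run):
1. the leftmost probe is tested: pulled along its axis with at least 10 N for 0.3 s (or drawn up, if it does not hold) (((world y of dock_a above 0.185 m and distance between probe_a and dock_a_mouth above 0.0051 m) or (world y of dock_b above 0.185 m and distance between probe_b and dock_b_mouth above 0.0043 m) or (world y of dock_c above 0.185 m and distance between probe_c and dock_c_mouth above 0.0035 m))), for 0.3 s.
2. the middle probe is tested: pulled along its axis with at least 10 N for 0.3 s (or drawn up, if it does not hold) (((world y of dock_a between 0.015 and 0.185 m and distance between probe_a and dock_a_mouth above 0.0051 m) or (world y of dock_b between 0.015 and 0.185 m and distance between probe_b and dock_b_mouth above 0.0043 m) or (world y of dock_c between 0.015 and 0.185 m and distance between probe_c and dock_c_mouth above 0.0035 m))), for 0.3 s.
3. the rightmost probe is tested: pulled along its axis with at least 10 N for 0.3 s (or drawn up, if it does not hold) (((world y of dock_a below 0.015 m and distance between probe_a and dock_a_mouth above 0.0051 m) or (world y of dock_b below 0.015 m and distance between probe_b and dock_b_mouth above 0.0043 m) or (world y of dock_c below 0.015 m and distance between probe_c and dock_c_mouth above 0.0035 m))), for 0.3 s.
At the end, for the whole second after the job is handed in: The unretained probe stands released, handle up (leaning under 40 degrees), in the beaker, foot within 30 mm of its axis and under 30 mm above its underside; beaker upright (within 6 degrees) and at rest; the two retained probes home within 1.5 mm (((horizontal distance between probe_a_foot and beaker below 0.03 m and z of probe_a_foot in the frame of beaker between -0.005 and 0.03 m and angle between probe_a's own z axis and vertical below 0.7 rad and linear speed of probe_a below 0.05 m/s and distance between probe_b and dock_b_mouth below 0.0015 m and distance between probe_c and dock_c_mouth below 0.0015 m) or (horizontal distance between probe_b_foot and beaker below 0.03 m and z of probe_b_foot in the frame of beaker between -0.005 and 0.03 m and angle between probe_b's own z axis and vertical below 0.7 rad and linear speed of probe_b below 0.05 m/s and distance between probe_a and dock_a_mouth below 0.0015 m and distance between probe_c and dock_c_mouth below 0.0015 m) or (horizontal distance between probe_c_foot and beaker below 0.03 m and z of probe_c_foot in the frame of beaker between -0.005 and 0.03 m and angle between probe_c's own z axis and vertical below 0.7 rad and linear speed of probe_c below 0.05 m/s and distance between probe_a and dock_a_mouth below 0.0015 m and distance between probe_b and dock_b_mouth below 0.0015 m)) and angle between beaker's own z axis and vertical below 0.1 rad and linear speed of beaker below 0.02 m/s); the robot touches nothing.
It fails at once if a retained probe is pulled with more than 24 N (distance between probe_a and dock_a_mouth above 0.0128 m or distance between probe_c and dock_c_mouth above 0.0089 m).
It fails at once if the beaker is tipped by more than 30 degrees (angle between beaker's own z axis and vertical above 0.52 rad).
It fails at once if a bystander is shifted by more than 30 mm (distance of any of kinematic_mount, objective, slide_box, wafer_box, tape_tube, tape_roll from where it was at the start of the episode above 0.03 m).
It also fails if it takes over 72 s, if anything falls off the work surface, if the arm or the gripper's body presses on something with over 40 N, if the wrist force passes 120 N, or if a joint passes its speed limit or range.

## Working session

There is one attempt and no reset: what is moved stays moved. The work goes in short steps, Python scripts to look and compute and a tool call to move; the robot and the scene stay as the last step left them, time stands still between calls to the robot, and variables do not carry over. Pictures are saved under pics/ and viewed, at most 10 in all, crops included, and the job is handed in when it is done.

Besides the shell and the picture viewer there is one more tool, called after "Call:" as a command line: name --argument value ..., lists and objects as JSON in quotes. step_arm: Moves the arm, as the interface text tells. Its arguments: {"type":"object","properties":{"plan":{"type":"array"}},"required":["plan"]}

```bash
mkdir -p pics; cat > h.py <<'E'
import numpy as np, cv2
from cell import env
def cal(n):
    c=env.get_calibration(n); return np.array(c["K"],float),np.array(c["extrinsics"],float)
def proj(n,P,c=None):
    K,E=c or cal(n); P=np.atleast_2d(P); p=(E[:3,:3]@P.T).T+E[:3,3]
    p=p*[1,-1,-1]; q=(K@p.T).T; return q[:,:2]/q[:,2:]
def ray(n,uv,c=None):
    K,E=c or cal(n); d=np.linalg.inv(K)@[uv[0],uv[1],1]; d=d*[1,-1,-1]
    R=E[:3,:3]; return -R.T@E[:3,3], R.T@d/np.linalg.norm(d)
def onz(n,uv,z,c=None):
    o,d=ray(n,uv,c); return o+d*(z-o[2])/d[2]
def tri(obs):
    A=np.zeros((3,3));b=np.zeros(3)
    for o,d in obs:
        M=np.eye(3)-np.outer(d,d);A+=M;b+=M@o
    return np.linalg.solve(A,b)
E
python3 - <<'E'
from h import *
s=env.state(); print({k:np.round(v,3) for k,v in s.items()})
for n in ("scene","top"):
    cv2.imwrite(f"pics/{n}0.png",env.read_camera(n)); K,E=cal(n); print(n,K,(-E[:3,:3].T@E[:3,3]).round(0))
E
```

```text
{'t': np.float64(0.0), 'joints': array([-1.431,  0.492,  1.559,  0.   ,  1.092, -0.106]), 'qvel': array([ 0.001, -0.001, -0.   , -0.   ,  0.001, -0.002]), 'tau': array([-1.0000e-03, -6.1264e+01, -2.5818e+01,  6.9000e-02,  4.8000e-02,
       -0.0000e+00]), 'eef_pos': array([ 152.072, -605.975,  214.046]), 'tcp_rot': array([-3.141, -0.   ,  0.246]), 'ft_force': array([-0.16 ,  0.699, -0.029]), 'moment': array([ 0.014, -0.002, -0.014]), 'grip_force': np.float64(0.0), 'opening': np.float64(1.003)}
scene [[379.26611698   0.         317.49765677]
 [  0.         379.26611698 200.55984852]
 [  0.           0.           1.        ]] [162. 690. 608.]
top [[508.29791304   0.         318.11851816]
 [  0.         508.29791304 197.09678433]
 [  0.           0.           1.        ]] [ 380.   30. 1206.]
```

View pics/scene0.png

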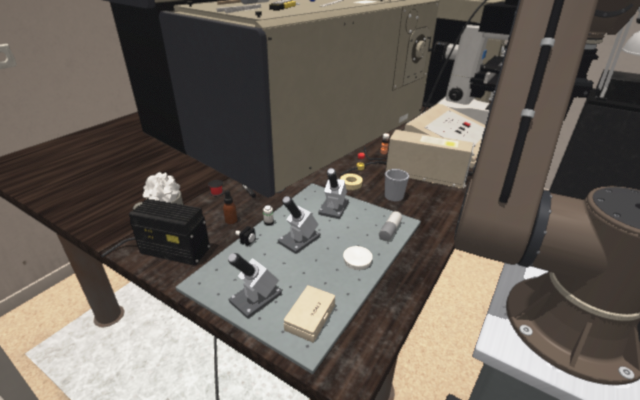

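View pics/top0.png

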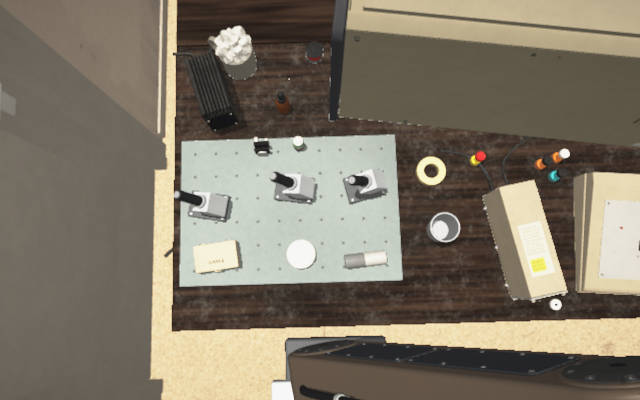

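```bash
python3 - <<'E'
from h import *
t=cv2.imread("pics/top0.png");s=cv2.imread("pics/scene0.png")
def up(i,k):return cv2.resize(i,None,fx=k,fy=k,interpolation=cv2.INTER_CUBIC)
def lab(i,x0,y0,k,st=20):
    for x in range(-(-x0//st)*st,x0+i.shape[1]//k,st): cv2.line(i,((x-x0)*k,0),((x-x0)*k,6),(0,0,255),2);cv2.putText(i,str(x),((x-x0)*k,18),0,.4,(0,0,255))
    for y in range(-(-y0//st)*st,y0+i.shape[0]//k,st): cv2.line(i,(0,(y-y0)*k),(6,(y-y0)*k),(0,0,255),2);cv2.putText(i,str(y),(8,(y-y0)*k),0,.4,(0,0,255))
    return i
a=lab(up(t[160:225,170:300],6),170,160,6)
b=lab(up(t[160:210,330:400],6),330,160,6); c=lab(up(t[200:260,410:480],4),410,200,4)
b2=np.zeros((300,780,3),np.uint8); b2[:300,:420]=b; b2[:240,430:710]=c
cv2.imwrite("pics/topc.png",cv2.resize(np.vstack([a,b2]),None,fx=.85,fy=.85))
cv2.imwrite("pics/scenec.png",lab(up(s[160:310,225:415],4),225,160,4))
E
```

```text
(no output)
```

View pics/topc.png

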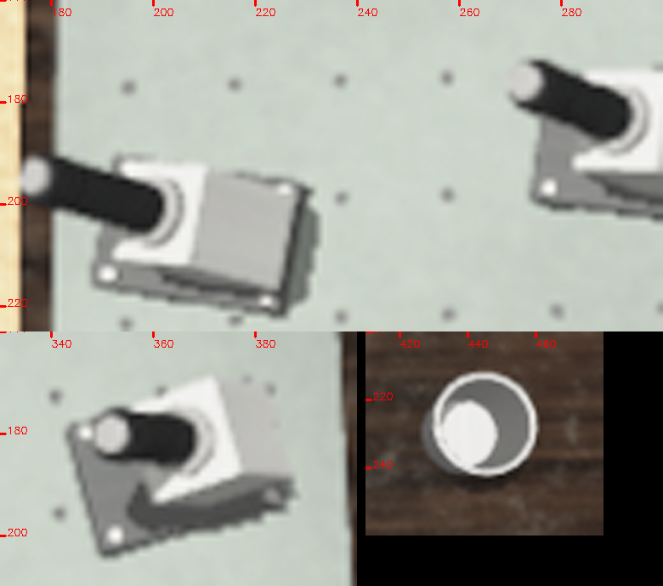

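View pics/scenec.png

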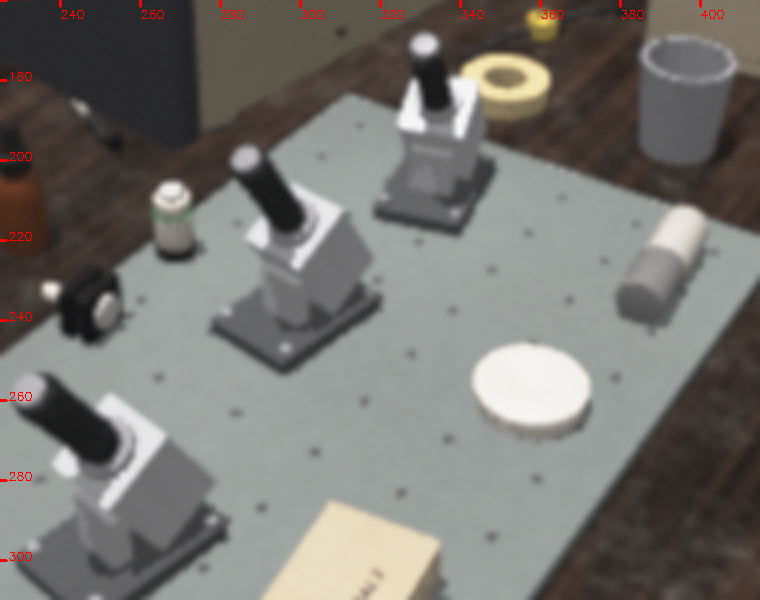

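```bash
python3 - <<'E'
from h import *
T=[((176.9,193.7),(202,201.2)),((272.9,176.1),(292,183.1)),((352,180.3),(368.6,181.3))]
S=[((233.3,257.5),(253,271.3)),((286.5,199.5),(298.5,217)),((331.3,171.3),(334.2,188.8))]
for a,b in zip(T,S):
    B=tri([ray("top",a[0]),ray("scene",b[0])]);F=tri([ray("top",a[1]),ray("scene",b[1])])
    B2=onz("top",a[0],151);F2=onz("top",a[1],91)
    for B,F in((B,F),(B2,F2)):
        v=B-F; print(B.round(1),F.round(1),np.linalg.norm(v).round(1),"axis",(v/np.linalg.norm(v)).round(3),"leanaz",np.degrees(np.arctan2(-v[0],v[1])).round(1))
# foot edges (top panel px -> image)
f=lambda x,y:(170+x/5.1,160+y/5.1); g=lambda x,y:(330+x/5.1,160+(y-331.5)/5.1)
for p,q in((f(283,315),f(93,288)),(f(660,217),f(530,203)),(g(290,497),g(105,555))):
    P,Q=onz("top",p,24),onz("top",q,24);v=Q-P;print("edge",P.round(),Q.round(),np.degrees(np.arctan2(-v[0],v[1])).round(1))
k=lambda x,y:(410+(x-430*.85)/3.4,200+(y-331.5)/3.4)
print("beaker rim top",onz("top",k(485,424),75).round(1), "scene",onz("scene",(225+688/4,160+58/4),75).round(1))
for n,uv in(("mount",(262,148)),("obj",(299,144))): print(n,onz("top",uv,35).round())
print("slide",onz("top",(216,257),31),"wafer",onz("top",(301,254),18),"tube",onz("top",(366,260),20), "tape",onz("top",(431,171),18))
E
```

```text
[563.9 337.1 146.1] [556.3 298.6  85.3] 72.4 axis [0.104 0.533 0.84 ] leanaz -11.1
[562.8 335.5 151. ] [554.6 296.7  91. ] 72.0 axis [0.115 0.54  0.834] leanaz -12.0
[596.2 133.1 148.5] [591.8  96.4  80.9] 77.0 axis [0.057 0.476 0.877] leanaz -6.8
[594.3 132.1 151. ] [589.3  95.5  91. ] 70.5 axis [0.072 0.519 0.851] leanaz -7.9
[581.9 -34.5 147.9] [594.  -76.4  70.8] 88.5 axis [-0.136  0.473  0.87 ] leanaz 16.1
[580.  -34.9 151. ] [588.  -75.4  91. ] 72.9 axis [-0.109  0.557  0.824] leanaz 11.1
edge [515. 257.  24.] [530. 345.  24.] -9.8
edge [555.  83.  24.] [563. 143.  24.] -8.0
edge [ 572. -123.   24.] [548. -37.  24.] 15.8
beaker rim top [ 481.8 -242.4   75. ] scene [ 483.9 -239.6   75. ]
mount [687. 168.  35.]
obj [694.  80.  35.]
slide [432.90129391 277.82117138  31.        ] wafer [434.60468213  82.37771074  18.        ] tube [416.26157423 -67.88124419  20.        ] tape [ 621.92981127 -231.66157428   18.        ]
```

Call:
step_arm --plan '[[[215, -127, -85, -52, 1], [215, -127, -85, -52, 1], [215, -127, -85, -52, 1], [215, -127, -85, -52, 1], [215, -127, -85, -52, 1], [215, -127, -85, -52, 1], [215, -127, -85, -52, 1], [215, -127, -85, -52, 1]]]'

```text
t: 0.77
eef_pos: [332.0, -428.6, 301.1]
tcp_rot: [3.14, 0.001, 1.164]
ft_force: [-0.4, -0.8, 0.2]
opening: 1.002
grip_force: 0.0
```

Call:
step_arm --plan '[[[330, 6, 0, -13, 1], [330, 6, 0, -13, 1], [330, 6, 0, -13, 1], [330, 6, 0, -13, 1], [330, 6, 0, -13, 1], [330, 6, 0, -13, 1], [330, 6, 0, -13, 1], [330, 6, 0, -13, 1]]]'

```text
t: 1.43
eef_pos: [469.4, -129.2, 299.6]
tcp_rot: [-3.141, -0.0, 1.38]
ft_force: [0.9, -0.4, 0.9]
opening: 1.0
grip_force: 0.0
```

Call:
step_arm --plan '[[[320, 5, 0, 0, 1], [320, 5, 0, 0, 1], [320, 5, 0, 0, 1], [320, 5, 0, 0, 1], [320, 5, 0, 0, 1], [320, 5, 0, 0, 1], [320, 5, 0, 0, 1], [320, 5, 0, 0, 1]]]'

```text
t: 2.1
eef_pos: [534.5, 185.1, 299.2]
tcp_rot: [-3.141, -0.0, 1.382]
ft_force: [0.5, -0.8, 0.3]
opening: 1.001
grip_force: 0.0
```

Call:
step_arm --plan '[[[115, 2, 30, 0, 1], [115, 2, 30, 0, 1], [115, 2, 30, 0, 1], [115, 2, 30, 0, 1], [115, 2, 30, 0, 1]]]'

```text
t: 2.52
eef_pos: [557.8, 295.7, 268.1]
tcp_rot: [-3.14, 0.001, 1.383]
ft_force: [-0.4, -0.4, -0.4]
opening: 1.001
grip_force: 0.0
```

```bash
python3 - <<'E'
from h import *
s=env.state();c=cal("wrist");i=env.read_camera("wrist"); cv2.imwrite("pics/w1.png",i); np.savez("w1",K=c[0],E=c[1])
print(s['eef_pos'],s['tcp_rot'],s['ft_force'],(-c[1][:3,:3].T@c[1][:3,3]).round(1),c[1][2,:3].round(2))
a=np.array([.087,.492,.866]);B=np.array([563,336,151.]); print(proj("wrist",[B,B-35*a,B-69*a],c).round(0))
E
```

```text
[557.75425987 295.71689926 268.06144445] [-3.13955292e+00  1.47069454e-03  1.38279661e+00] [-0.38375401 -0.35296865 -0.40966419] [573.3 375.2 438.6] [0.06 0.28 0.96]
[[319. 147.]
 [319. 160.]
 [320. 170.]]
```

View pics/w1.png

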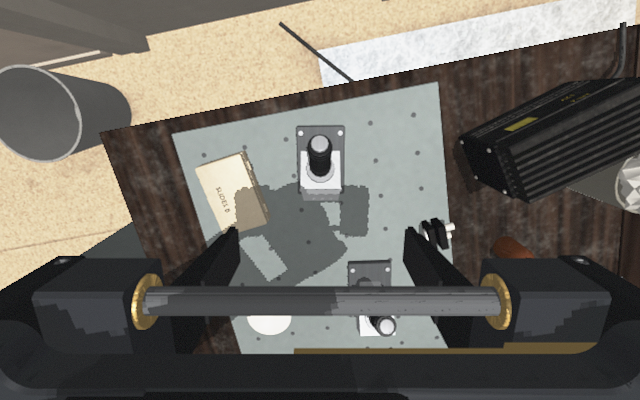

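Call:
step_arm --plan '[[[24, -2, 0, 0, 1], [24, -2, 40, 0, 1], [24, -2, 80, 0, 1], [24, -2, 120, 0, 1], [24, -2, 150, 0, 1], [24, -2, 166, 0, 1], [24, -2, 166, 0, 1], [24, -2, 166, 0, 1]]]'

```text
t: 3.23
eef_pos: [561.2, 317.2, 104.0]
tcp_rot: [-3.141, 0.0, 1.379]
ft_force: [-0.0, -0.7, -0.3]
opening: 1.0
grip_force: 0.0
```

```bash
python3 - <<'E'
from h import *
s=env.state();c=cal("wrist");i=env.read_camera("wrist"); cv2.imwrite("pics/w2.png",i)
print(s['eef_pos'],s['tcp_rot'],s['ft_force'],s['moment'])
E
```

```text
[561.17584012 317.19031547 104.03070777] [-3.14127766e+00  4.30376508e-04  1.37900921e+00] [-0.01943445 -0.65207501 -0.25318574] [-0.04418449 -0.0922787  -0.01266478]
```

View pics/w2.png

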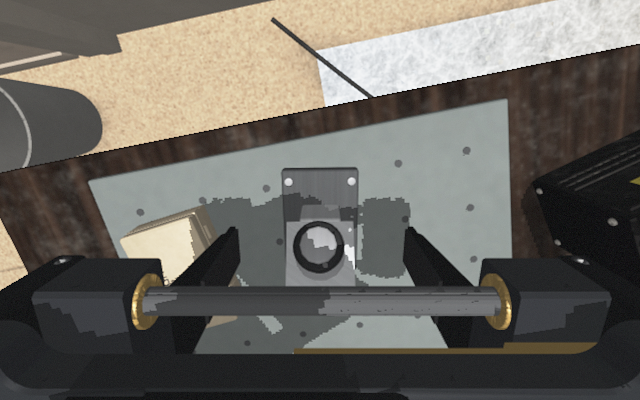

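Call:
step_arm --plan '[[[0, -1.5, 0, 0, 1], [0, -1.5, 0, 0, -1], [0, -1.5, 0, 0, -1], [0, -1.5, 0, 0, -1], [0, -1.5, 0, 0, -1], [0, -1.5, 0, 0, -1], [0, -1.5, 0, 0, -1], [0, -1.5, 0, 0, -1]]]'

```text
t: 3.95
eef_pos: [559.4, 318.6, 103.5]
tcp_rot: [-3.142, 0.0, 1.38]
ft_force: [-0.7, 0.0, -0.3]
opening: 0.57
grip_force: 0.0
```

Call:
step_arm --plan '[[[0, 0, 0, 0, -1], [0, 0, 0, 0, -1], [0, 0, 0, 0, -1], [0, 0, 0, 0, -1], [0, 0, 0, 0, -1], [0, 0, 0, 0, -1], [0, 0, 0, 0, -1], [0, 0, 0, 0, -1]]]'

```text
t: 4.62
eef_pos: [559.4, 318.5, 103.6]
tcp_rot: [3.142, 0.0, 1.38]
ft_force: [0.9, -0.2, 0.2]
opening: 0.225
grip_force: 30.0
```

Call:
step_arm --plan '[[[0.5, 0, -0.9, 0, -1], [1, 0, -1.7, 0, -1], [1.5, 0, -2.6, 0, -1], [2, 0, -3.5, 0, -1], [2, 0, -3.5, 0, -1], [2, 0, -3.5, 0, -1]]]'

```text
t: 5.12
eef_pos: [559.8, 320.5, 107.2]
tcp_rot: [3.141, 0.0, 1.38]
ft_force: [0.1, -0.4, -0.8]
opening: 0.228
grip_force: 30.0
```

Call:
step_arm --plan '[[[0.5, 0, -0.9, 0, -1], [1, 0, -1.7, 0, -1], [1.5, 0, -2.6, 0, -1], [2, 0, -3.5, 0, -1], [2, 0, -3.5, 0, -1], [2, 0, -3.5, 0, -1], [2, 0, -3.5, 0, -1], [2, 0, -3.5, 0, -1]]]'

```text
t: 5.78
eef_pos: [560.1, 322.4, 110.5]
tcp_rot: [-3.142, 0.0, 1.38]
ft_force: [-0.4, 0.3, -2.0]
opening: 0.226
grip_force: 30.0
```

Call:
step_arm --plan '[[[4, 0, -7, 0, -1], [8, 0, -14, 0, -1], [12, 0, -21, 0, -1], [16, 0, -28, 0, -1], [20, 0, -35, 0, -1], [24, 0, -42, 0, -1], [28, 0, -48, 0, -1], [28, 0, -60, 0, -1]]]'

```text
t: 6.45
eef_pos: [565.1, 350.5, 170.5]
tcp_rot: [-3.14, 0.001, 1.381]
ft_force: [-0.3, -0.7, -1.6]
opening: 0.222
grip_force: 30.0
```

```bash
python3 - <<'E'
from h import *
s=env.state();print(s['eef_pos'],s['tcp_rot'],s['ft_force'],s['opening'])
i=env.read_camera("scene");j=env.read_camera("top")
a=cv2.resize(i[140:320,190:350],None,fx=3,fy=3);b=cv2.resize(j[150:240,165:265],None,fx=3,fy=3)
o=np.zeros((540,780,3),np.uint8);o[:,:480]=a;o[:270,480:]=b;cv2.imwrite("pics/lift.png",o)
E
```

```text
[565.06675663 350.54907789 170.45970189] [-3.14046497e+00  8.17018938e-04  1.38080888e+00] [-0.32036104 -0.6640086  -1.62527975] 0.22231415547318772
```

View pics/lift.png

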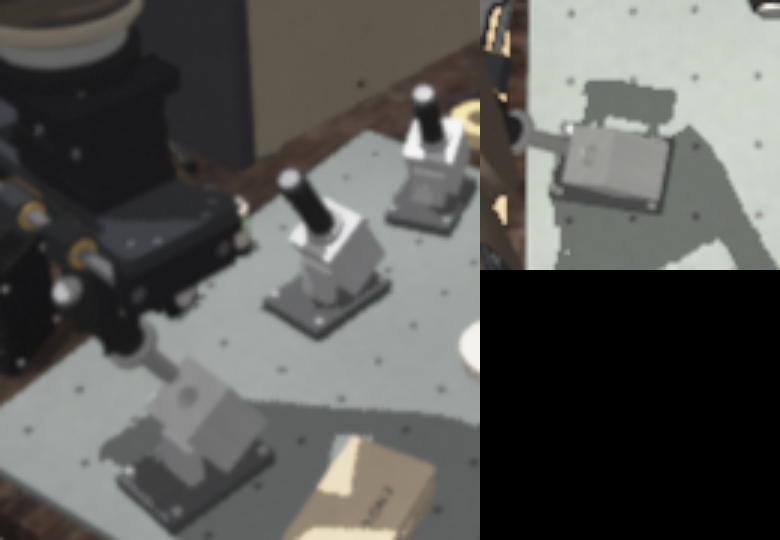

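Call:
step_arm --plan '[[[0, 0, -40, 0, -1], [0, 0, -80, 0, -1], [-30, 2, -90, 0, -1], [-70, 4, -90, 0, -1], [-110, 6, -90, 0, -1], [-150, 8, -90, 0, -1], [-190, 10, -90, 0, -1], [-230, 12, -90, 0, -1]]]'

```text
t: 7.22
eef_pos: [532.8, 120.0, 260.7]
tcp_rot: [3.141, 0.0, 1.38]
ft_force: [1.1, -0.9, -1.2]
opening: 0.231
grip_force: 30.0
```

Call:
step_arm --plan '[[[-40, 2, 0, 0, -1], [-80, 4, 0, 0, -1], [-120, 6, 0, 0, -1], [-160, 8, 0, 0, -1], [-200, 10, 0, 0, -1], [-240, 12, 0, 0, -1], [-270, 14, 0, 0, -1], [-290, 16, 0, 0, -1]]]'

```text
t: 7.88
eef_pos: [493.5, -168.8, 260.6]
tcp_rot: [3.142, 0.0, 1.378]
ft_force: [0.5, -0.2, -1.2]
opening: 0.225
grip_force: 30.0
```

Call:
step_arm --plan '[[[-25, 1, 0, 0, -1], [-47, 3, 20, 0, -1], [-47, 3, 60, 0, -1], [-47, 3, 90, 0, -1], [-47, 3, 100, 0, -1], [-47, 3, 105, 0, -1], [-47, 3, 105, 0, -1], [-47, 3, 105, 0, -1]]]'

```text
t: 8.55
eef_pos: [489.2, -212.8, 157.0]
tcp_rot: [3.14, 0.001, 1.381]
ft_force: [-0.2, -0.2, -1.0]
opening: 0.225
grip_force: 30.0
```

```bash
python3 - <<'E'
from h import *
s=env.state();print(s['eef_pos'],s['tcp_rot'],s['ft_force'],s['opening'])
i=env.read_camera("scene");j=env.read_camera("top")
a=cv2.resize(i[120:220,330:450],None,fx=4,fy=4,interpolation=2);b=cv2.resize(j[190:265,405:485],None,fx=4,fy=4,interpolation=2)
p=s['eef_pos']+[0,0,19];tx=np.array([np.cos(s['tcp_rot'][2]),np.sin(s['tcp_rot'][2]),0]);ax=.5*tx+[0,0,.866]
F=p-87*ax;O=p-42*ax
for q,c in zip(proj("scene",[F,O]),((0,0,255),(0,255,0))): cv2.circle(a,tuple(int(v) for v in (q-[330,120])*4+2),4,c,1)
for q,c in zip(proj("top",[F,O]),((0,0,255),(0,255,0))): cv2.circle(b,tuple(int(v) for v in (q-[405,190])*4+2),4,c,1)
o=np.zeros((400,800,3),np.uint8);o[:,:480]=a;o[:300,480:]=b;cv2.imwrite("pics/over.png",o); print(F)
E
```

```text
[ 489.19173359 -212.8162814   156.98309666] [3.13984650e+00 7.17063819e-04 1.38068315e+00] [-0.18788481 -0.17563784 -1.00046537] 0.2245664815048239
[ 480.97153723 -255.53253558  100.64109666]
```

View pics/over.png

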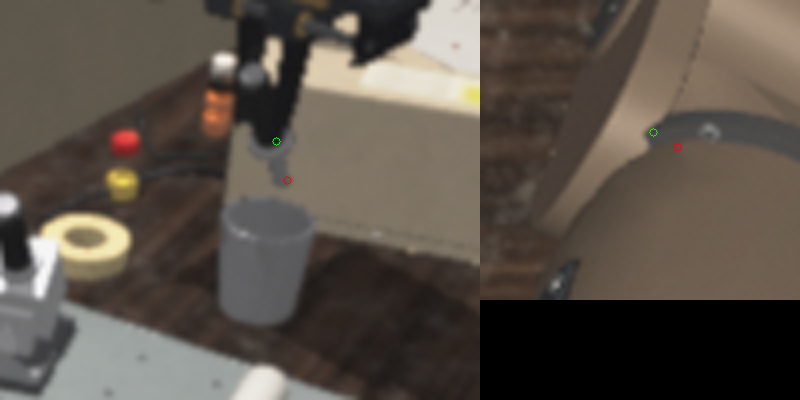

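Call:
step_arm --plan '[[[-3, -2, 0, 0, -1], [-3, -2, 20, 0, -1], [-3, -2, 40, 0, -1], [-3, -2, 55, 0, -1], [-3, -2, 65, 0, -1], [-3, -2, 73, 0, -1], [-3, -2, 73, 0, -1], [-3, -2, 73, 0, -1]]]'

```text
t: 9.32
eef_pos: [486.1, -215.4, 83.0]
tcp_rot: [3.141, 0.0, 1.38]
ft_force: [-0.5, -0.2, -2.0]
opening: 0.228
grip_force: 30.0
```

Call:
step_arm --plan '[[[0, 0, 0, 0, 0], [0, 0, 0, 0, 0], [0, 0, 0, 0, 0], [0, 0, 0, 0, 0], [0, 0, 0, 0, 0], [0, 0, 0, 0, 0], [0, 0, 0, 0, 0], [0, 0, 0, 0, 0]]]'

```text
t: 9.98
eef_pos: [486.0, -215.2, 82.7]
tcp_rot: [3.141, 0.0, 1.38]
ft_force: [0.5, 0.4, -0.3]
opening: 0.499
grip_force: 0.0
```

Call:
step_arm --plan '[[[0, 0, -10, 0, 0.2], [0, 0, -25, 0, 0.2], [0, 0, -55, 0, 0.5], [0, 0, -95, 0, 1], [0, 0, -135, 0, 1], [0, 0, -170, 0, 1], [0, 0, -185, 0, 1], [0, 0, -185, 0, 1]]]'

```text
t: 10.65
eef_pos: [486.8, -215.7, 272.3]
tcp_rot: [3.135, 0.002, 1.38]
ft_force: [-1.0, -0.1, 0.5]
opening: 0.959
grip_force: 0.0
```

Call:
step_arm --plan '[[[40, 0, 0, 0, 1], [80, 0, 0, 0, 1], [120, 0, 0, 0, 1], [160, 0, 0, 0, 1], [200, 0, 0, 0, 1], [240, 0, 0, 0, 1], [240, 0, 0, 0, 1]]]'

```text
t: 11.23
eef_pos: [531.4, 25.9, 267.0]
tcp_rot: [-3.14, -0.001, 1.385]
ft_force: [-0.0, 0.5, 0.9]
opening: 1.002
grip_force: 0.0
```

```bash
python3 - <<'E'
from h import *
s=env.state();print(s['eef_pos'],s['tcp_rot'],s['ft_force'],s['opening'])
c=cal("wrist");w=env.read_camera("wrist");cv2.imwrite("pics/wr.png",w);np.savez("wr",K=c[0],E=c[1])
i=env.read_camera("scene");j=env.read_camera("top")
a=cv2.resize(i[140:240,330:430],None,fx=4,fy=4,interpolation=2);b=cv2.resize(j[190:265,405:485],None,fx=4,fy=4,interpolation=2)
o=np.zeros((600,800,3),np.uint8);o[:400,:400]=a;o[:300,400:720]=b;o[350:600,400:]=cv2.resize(w,(400,250));cv2.imwrite("pics/in.png",o)
E
```

```text
[531.42355745  25.88437752 267.04852513] [-3.14044647e+00 -9.99303573e-04  1.38467406e+00] [-0.00450409  0.45902235  0.86273786] 1.0020062604545352
```

View pics/in.png

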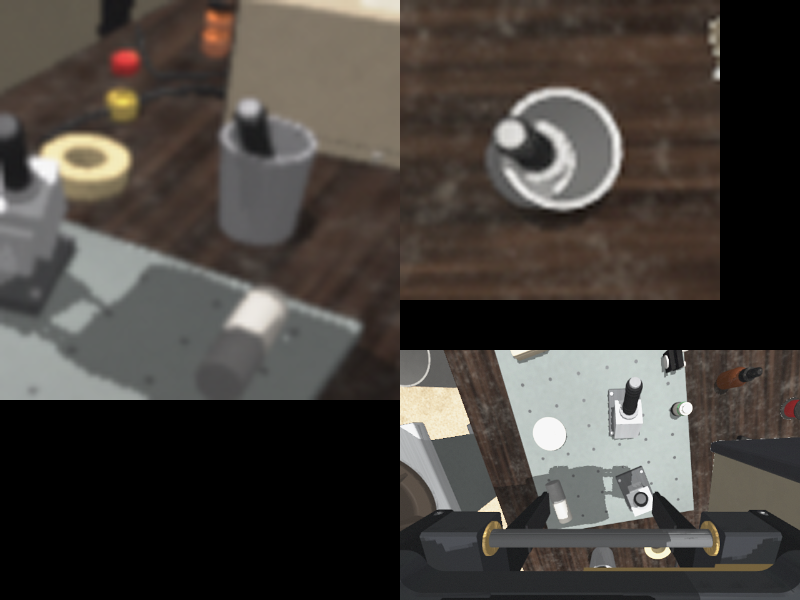

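Call:
step_arm --plan '[[[40, 24, 0, -2.5, 1], [79, 47, 20, -2.5, 1], [79, 47, 60, -2.5, 1], [79, 47, 65, -2.5, 1], [79, 47, 65, -2.5, 1], [79, 47, 65, -2.5, 1]]]'

```text
t: 11.88
eef_pos: [592.3, 87.6, 203.0]
tcp_rot: [-3.141, 0.001, 1.422]
ft_force: [-1.0, -0.8, -0.4]
opening: 1.001
grip_force: 0.0
```

```bash
cat > m.py <<'E'
from h import *
import sys
B=np.array(eval(sys.argv[1]),float); yaw=np.radians(float(sys.argv[2]))
s=env.state();c=cal("wrist");i=env.read_camera("wrist");cv2.imwrite(sys.argv[3],i)
print(s['eef_pos'].round(1),np.degrees(s['tcp_rot'][2]).round(2))
a=np.array([-.5*np.sin(yaw),.5*np.cos(yaw),.866])
p=proj("wrist",[B,B-69*a,B-75*a],c);print("pred",p.round(1).tolist())
x,y=(p[0]).astype(int);hsv=cv2.cvtColor(i,cv2.COLOR_BGR2HSV)
# dark handle blob near the probe
q=(p[0]*.5+p[1]*.5).astype(int)
m=(i.max(2)<60).astype(np.uint8)
x0,y0=q[0]-45,max(q[1]-60,0);r=m[y0:y0+120,x0:x0+90]
n,l,st,ce=cv2.connectedComponentsWithStats(r)
for k in range(1,n):
    if st[k,4]>60:
        pts=np.argwhere(l==k)[:,::-1].astype(np.float32);rc=cv2.minAreaRect(pts);print("dark",st[k],(ce[k]+[x0,y0]).round(1),[np.round(np.add(rc[0],[x0,y0]),1),np.round(rc[1],1),round(rc[2],1)])
# button: bright blob near predicted
m=((i.min(2)>110)).astype(np.uint8)
x0,y0=x-25,max(y-25,0);r=m[y0:y0+50,x0:x0+50];n,l,st,ce=cv2.connectedComponentsWithStats(r)
for k in range(1,n):
    if st[k,4]>40:
        u=ce[k]+[x0,y0];print("bright",st[k],u.round(1),"at z151",onz("wrist",u,151,c).round(1))
E
python3 m.py "(595,132.5,151)" -8 pics/wm.png
```

```text
[592.3  87.6 203. ] 81.5
pred [[315.4, 153.7], [317.1, 181.0], [317.2, 182.8]]
dark [ 32  34  32  47 710] [318.9 169.3] [array([317.2, 164.4]), array([31.1, 44.9]), 6.7]
bright [   0    0   50   50 1750] [313.3 148.4] at z151 [594.2 136.4 151. ]
```

```bash
python3 - <<'E'
from h import *
i=cv2.imread("pics/wm.png");a=cv2.resize(i[100:250,220:420],None,fx=4,fy=4,interpolation=2)
for x in range(220,420,20): cv2.line(a,((x-220)*4,0),((x-220)*4,8),(0,0,255),2);cv2.putText(a,str(x),((x-220)*4,20),0,.4,(0,0,255))
for y in range(100,250,20): cv2.line(a,(0,(y-100)*4),(8,(y-100)*4),(0,0,255),2);cv2.putText(a,str(y),(9,(y-100)*4),0,.4,(0,0,255))
cv2.imwrite("pics/wmc.png",a)
E
```

```text
(no output)
```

View pics/wmc.png

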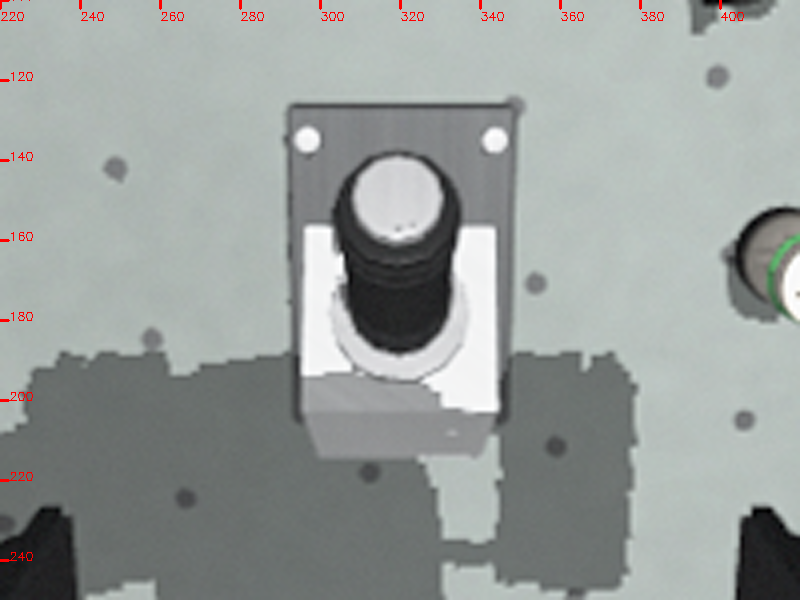

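```bash
python3 - <<'E'
from h import *
s=env.state();B=onz("wrist",(319.3,149.5),151);F=onz("wrist",(319.8,178.5),90);p=s['eef_pos'];y=s['tcp_rot'][2]
tx=np.array([np.cos(y),np.sin(y),0]);ty=np.array([np.sin(y),-np.cos(y),0])
for P in(B,F):print(P.round(1),"tool xy",(P-p)@tx,(P-p)@ty)
print(proj("wrist",[p,p-[0,0,30],p-[0,0,80]]))
E
```

```text
[598.6 134.9 151. ] tool xy 47.591486269433375 -1.0550636589964484
[593.5  99.8  90. ] tool xy 12.13261963390308 -0.9416121894292031
[[320.97369654 244.90705779]
 [320.92992273 225.53672262]
 [320.87821774 202.65676552]]
```

Call:
step_arm --plan '[[[30, -1.2, 0, 0, 1], [30, -1.2, 35, 0, 1], [30, -1.2, 70, 0, 1], [30, -1.2, 90, 0, 1], [30, -1.2, 100, 0, 1], [30, -1.2, 100, 0, 0], [30, -1.2, 100, 0, -1], [30, -1.2, 100, 0, -1]]]'

```text
t: 12.6
eef_pos: [596.7, 118.6, 104.8]
tcp_rot: [3.138, -0.001, 1.423]
ft_force: [0.3, 0.0, -0.3]
opening: 0.847
grip_force: 0.0
```

Call:
step_arm --plan '[[[0, 0, 0, 0, -1], [0, 0, 0, 0, -1], [0, 0, 0, 0, -1], [0, 0, 0, 0, -1], [0, 0, 0, 0, -1], [0, 0, 0, 0, -1], [0, 0, 0, 0, -1], [0, 0, 0, 0, -1]]]'

```text
t: 13.27
eef_pos: [595.7, 119.0, 102.6]
tcp_rot: [-3.142, 0.0, 1.424]
ft_force: [0.1, -0.1, 0.4]
opening: 0.286
grip_force: 0.0
```

Call:
step_arm --plan '[[[0, 0, 0, 0, -1], [0, 0, 0, 0, -1], [0, 0, 0, 0, -1], [0, 0, 0, 0, -1], [0, 0, 0, 0, -1], [0, 0, 0, 0, -1], [0, 0, 0, 0, -1], [0, 0, 0, 0, -1]]]'

```text
t: 13.93
eef_pos: [595.3, 119.0, 102.5]
tcp_rot: [-3.141, 0.0, 1.424]
ft_force: [-4.7, 1.5, 2.9]
opening: 0.227
grip_force: 30.0
```

Call:
step_arm --plan '[[[0.5, -0.4, -0.9, 0, -1], [1, -0.4, -1.7, 0, -1], [1.5, -0.4, -2.6, 0, -1], [2, -0.4, -3.5, 0, -1], [2, -0.4, -3.5, 0, -1], [2, -0.4, -3.5, 0, -1]]]'

```text
t: 14.43
eef_pos: [595.5, 120.8, 105.6]
tcp_rot: [-3.141, 0.001, 1.424]
ft_force: [-0.9, -2.6, -9.9]
opening: 0.227
grip_force: 30.0
```

Call:
step_arm --plan '[[[0.4, 0, -0.7, 0, -1], [0.8, 0, -1.4, 0, -1], [0.9, 0, -1.6, 0, -1], [0.9, 0, -1.6, 0, -1], [0.9, 0, -1.6, 0, -1], [0.9, 0, -1.6, 0, -1], [0.9, 0, -1.6, 0, -1], [0.9, 0, -1.6, 0, -1]]]'

```text
t: 15.1
eef_pos: [595.6, 121.9, 107.5]
tcp_rot: [-3.141, 0.0, 1.424]
ft_force: [-0.1, -4.7, -15.5]
opening: 0.224
grip_force: 30.0
```

Call:
step_arm --plan '[[[0, 0, 0, 0, -1], [0, 0, 0, 0, -1], [0, 0, 0, 0, -1], [0, 0, 0, 0, -1], [0, 0, 0, 0, -1], [0, 0, 0, 0, -1], [0, 0, 0, 0, -1]]]'

```text
t: 15.68
eef_pos: [595.7, 121.9, 107.7]
tcp_rot: [-3.141, 0.0, 1.424]
ft_force: [-1.2, -4.0, -16.3]
opening: 0.228
grip_force: 30.0
```

Call:
step_arm --plan '[[[-0.7, 0, 1.2, 0, -1], [-1.4, 0, 2.4, 0, -1], [-2.1, 0, 3.6, 0, -1], [-2.9, 0, 5.1, 0, -1], [-2.9, 0, 5.1, 0, -1], [-2.9, 0, 5.1, 0, -1], [-2.9, 0, 5.1, 0, -1]]]'

```text
t: 16.27
eef_pos: [595.3, 119.4, 103.2]
tcp_rot: [3.141, -0.0, 1.424]
ft_force: [-5.0, 0.9, -4.1]
opening: 0.227
grip_force: 30.0
```

Call:
step_arm --plan '[[[-0.6, -0.4, 1.0, 0, -1], [-0.6, -0.4, 1.0, 0, -1], [-0.6, -0.4, 1.0, 0, -1], [-0.6, -0.4, 1.0, 0, -1]]]'

```text
t: 16.6
eef_pos: [595.3, 119.0, 102.6]
tcp_rot: [3.14, -0.001, 1.424]
ft_force: [-4.1, 2.6, 0.3]
opening: 0.226
grip_force: 30.0
```

Call:
step_arm --plan '[[[0, 0, 0, 0, 0], [0, 0, 0, 0, 0.2], [0, 0, 0, 0, 0.5], [0, 0, 0, 0, 0.5], [0, 0, 0, 0, 1], [0, 0, 0, 0, 1], [0, 0, 0, 0, 1], [0, 0, 0, 0, 1]]]'

```text
t: 17.27
eef_pos: [594.9, 118.5, 101.6]
tcp_rot: [3.141, 0.0, 1.424]
ft_force: [-0.8, -0.6, -0.2]
opening: 0.731
grip_force: 0.0
```

Call:
step_arm --plan '[[[0, 0, 0, 0, 1], [0, 0, 0, 0, 1], [0, 0, -20, 0, 1], [0, 0, -60, 0, 1], [0, 0, -100, 0, 1], [0, 0, -130, 0, 1], [0, 0, -150, 0, 1], [0, 0, -150, 0, 1]]]'

```text
t: 17.93
eef_pos: [596.2, 118.7, 256.3]
tcp_rot: [3.134, -0.002, 1.424]
ft_force: [0.4, 0.6, -0.5]
opening: 1.001
grip_force: 0.0
```

Call:
step_arm --plan '[[[-40, 5, 0, -6, 1], [-80, 10, 0, -12, 1], [-120, 15, 0, -18, 1], [-160, 21, 0, -23, 1], [-198, 27, 25, -23, 1], [-198, 27, 50, -23, 1], [-198, 27, 50, -23, 1], [-198, 27, 50, -23, 1]]]'

```text
t: 18.6
eef_pos: [591.9, -81.3, 200.3]
tcp_rot: [-3.139, -0.002, 1.824]
ft_force: [-0.3, -0.8, 0.4]
opening: 1.001
grip_force: 0.0
```

```bash
python3 m.py "(581,-34.7,151)" 15 pics/wr2.png; python3 - <<'E'
from h import *
# dock foot screws: bright small round blobs; mouth block white face, button via edges
i=cv2.imread("pics/wr2.png");g=cv2.cvtColor(i,cv2.COLOR_BGR2GRAY)
r=g[90:260,200:440]
c=cv2.HoughCircles(cv2.resize(r,None,fx=3,fy=3,interpolation=2),cv2.HOUGH_GRADIENT,1,20,param1=120,param2=22,minRadius=8,maxRadius=60)
print((c[0]/3+[200,90,0]).round(1) if c is not None else None)
l=cv2.HoughLinesP(cv2.Canny(r,60,150),1,np.pi/720,25,minLineLength=28,maxLineGap=4)
for x1,y1,x2,y2 in l[:,0]: print((x1+200,y1+90,x2+200,y2+90),round(np.degrees(np.arctan2(y2-y1,x2-x1)),1))
m=(g>235).astype(np.uint8)[90:260,200:440];n,_,st,ce=cv2.connectedComponentsWithStats(m)
for k in range(1,n):
    if st[k,4]>12: print("white",st[k]+[200,90,0,0,0],(ce[k]+[200,90]).round(1))
E
```

```text
[591.9 -81.3 200.3] 104.52
pred [[322.6, 150.0], [322.8, 178.6], [322.8, 180.5]]
dark [ 35  36  31  46 617] [325.7 169.1] [array([327. , 162.5]), array([45., 30.]), 90.0]
bright [   0    0   50   50 1327] [325.3 140.4] at z151 [581.1 -27.9 151. ]
bright [  4  30  12  20 229] [306.6 163.8] at z151 [572.6 -46.8 151. ]
[[328.2 149.2  14.4]
 [326.8 174.8  18. ]
 [321.2 169.2  18.7]
 [269.8  97.8   2.9]
 [418.8 137.8   2.9]
 [302.5 132.8   3.1]
 [260.5 143.5   2.9]
 [349.5 133.8   3.4]
 [320.5 111.8   3. ]
 [370.2 124.8   2.8]
 [325.5 142.5   7.7]
 [357.5 168.5   2.9]]
(np.int32(201), np.int32(202), np.int32(400), np.int32(250)) 13.6
(np.int32(200), np.int32(143), np.int32(251), np.int32(162)) 20.4
(np.int32(297), np.int32(123), np.int32(330), np.int32(123)) 0.0
(np.int32(296), np.int32(201), np.int32(296), np.int32(127)) -90.0
(np.int32(253), np.int32(163), np.int32(293), np.int32(177)) 19.3
(np.int32(417), np.int32(229), np.int32(436), np.int32(176)) -70.3
(np.int32(350), np.int32(205), np.int32(350), np.int32(155)) -90.0
(np.int32(361), np.int32(234), np.int32(362), np.int32(181)) -88.9
(np.int32(200), np.int32(254), np.int32(230), np.int32(226)) -43.0
(np.int32(337), np.int32(180), np.int32(344), np.int32(149)) -77.3
(np.int32(304), np.int32(213), np.int32(345), np.int32(213)) 0.0
(np.int32(307), np.int32(227), np.int32(403), np.int32(250)) 13.5
white [300 130   6   6  26] [302.3 132.3]
white [347 131   6   6  25] [349.6 133.4]
white [322 151  15   6  29] [328.8 154.3]
white [301 155  18  40 258] [306.2 176.5]
white [332 155  18  40 309] [344.3 174.2]
white [314 182  24  11  86] [326.3 188.5]
```

```bash
python3 m.py "(581,-34.7,151)" 15 pics/wr3.png; python3 - <<'E'
from h import *
i=cv2.imread("pics/wr3.png");g=cv2.cvtColor(i,cv2.COLOR_BGR2GRAY)
for v in (150,160,168,174): 
    row=g[v,300:355]<75; x=np.flatnonzero(row)+300; print(v,x.min(),x.max(),(x.min()+x.max())/2)
col=g[120:200,327]; print(col.tolist())
s=env.state();p=s['eef_pos'];y=s['tcp_rot'][2];tx=np.array([np.cos(y),np.sin(y),0]);ty=np.array([np.sin(y),-np.cos(y),0])
for uv,z in(((326.5,147.5),151),((326.5,176.5),90)):
    P=onz("wrist",uv,z);print(P.round(1),((P-p)@tx).round(1),((P-p)@ty).round(1))
E
```

```text
[592.6 -80.8 201.7] 104.59
pred [[321.3, 150.0], [321.6, 178.4], [321.6, 180.3]]
dark [ 35  36  31  46 605] [324.1 169. ] [array([326. , 162.5]), array([45., 30.]), 90.0]
bright [   0    0   50   50 1347] [324.6 141.1] at z151 [581.6 -28.2 151. ]
bright [  4  28  12  22 248] [305.3 164. ] at z151 [572.7 -47.  151. ]
150 311 341 326.0
160 312 339 325.5
168 312 337 324.5
174 312 336 324.0
[216, 217, 221, 197, 100, 128, 154, 156, 155, 154, 155, 155, 155, 156, 135, 85, 175, 234, 230, 229, 229, 230, 230, 230, 231, 231, 231, 232, 233, 232, 233, 234, 234, 234, 237, 247, 251, 187, 139, 57, 62, 65, 79, 82, 43, 55, 55, 49, 58, 49, 44, 44, 46, 43, 44, 45, 45, 46, 45, 44, 42, 48, 58, 56, 54, 67, 179, 243, 238, 236, 234, 240, 238, 136, 177, 188, 186, 188, 188, 187]
[584.5 -31.9 151. ] 49.1 4.0
[594.4 -65.4  90. ] 14.2 5.2
```

Call:
step_arm --plan '[[[32, 3.1, 0, 1, 1], [32, 3.1, 35, 1, 1], [32, 3.1, 70, 1, 1], [32, 3.1, 90, 1, 1], [32, 3.1, 99, 1, 1], [32, 3.1, 99, 1, 0], [32, 3.1, 99, 1, -1], [32, 3.1, 99, 1, -1]]]'

```text
t: 19.37
eef_pos: [588.5, -49.5, 104.5]
tcp_rot: [3.139, 0.001, 1.808]
ft_force: [-0.1, 0.2, 0.6]
opening: 0.849
grip_force: 0.0
```

Call:
step_arm --plan '[[[0, 0, 0, 0, -1], [0, 0, 0, 0, -1], [0, 0, 0, 0, -1], [0, 0, 0, 0, -1], [0, 0, 0, 0, -1], [0, 0, 0, 0, -1], [0, 0, 0, 0, -1], [0, 0, 0, 0, -1]]]'

```text
t: 20.03
eef_pos: [587.5, -49.6, 102.6]
tcp_rot: [-3.142, 0.0, 1.808]
ft_force: [0.1, -0.1, -0.6]
opening: 0.286
grip_force: 0.0
```

Call:
step_arm --plan '[[[0, 0, 0, 0, -1], [0, 0, 0, 0, -1], [0, 0, 0, 0, -1], [0, 0, 0, 0, -1], [0, 0, 0, 0, -1], [0, 0, 0, 0, -1]]]'

```text
t: 20.53
eef_pos: [587.7, -49.6, 102.6]
tcp_rot: [3.141, 0.0, 1.808]
ft_force: [2.9, 0.9, -1.5]
opening: 0.226
grip_force: 30.0
```

Call:
step_arm --plan '[[[0.5, 0.3, -0.9, 0, -1], [1, 0.3, -1.7, 0, -1], [1.5, 0.3, -2.6, 0, -1], [2, 0.3, -3.5, 0, -1], [2, 0.3, -3.5, 0, -1], [2, 0.3, -3.5, 0, -1]]]'

```text
t: 21.03
eef_pos: [587.2, -47.7, 105.9]
tcp_rot: [-3.141, 0.0, 1.808]
ft_force: [3.2, -3.4, -7.1]
opening: 0.231
grip_force: 30.0
```

Call:
step_arm --plan '[[[0.5, 0.2, -0.9, 0, -1], [1, 0.3, -1.7, 0, -1], [1.5, 0.3, -2.6, 0, -1], [1.8, 0.3, -3.1, 0, -1], [1.8, 0.3, -3.1, 0, -1], [1.8, 0.3, -3.1, 0, -1], [1.8, 0.3, -3.1, 0, -1], [1.8, 0.3, -3.1, 0, -1]]]'

```text
t: 21.7
eef_pos: [586.9, -46.1, 108.7]
tcp_rot: [-3.14, 0.0, 1.808]
ft_force: [2.4, -7.0, -11.9]
opening: 0.232
grip_force: 30.0
```

Call:
step_arm --plan '[[[0.2, 0, -0.4, 0, -1], [0.2, 0, -0.4, 0, -1], [0.2, 0, -0.4, 0, -1], [0.2, 0, -0.4, 0, -1], [0.2, 0, -0.4, 0, -1], [0.2, 0, -0.4, 0, -1], [0.2, 0, -0.4, 0, -1], [0.2, 0, -0.4, 0, -1]]]'

```text
t: 22.37
eef_pos: [586.8, -45.9, 109.0]
tcp_rot: [-3.14, 0.0, 1.808]
ft_force: [2.6, -6.4, -12.3]
opening: 0.229
grip_force: 30.0
```

Call:
step_arm --plan '[[[-0.8, 0, 1.4, 0, -1], [-1.6, 0, 2.8, 0, -1], [-2.4, 0, 4.2, 0, -1], [-3.2, 0, 5.6, 0, -1], [-4, 0, 7, 0, -1], [-4.2, 0, 7.4, 0, -1], [-4.2, 0, 7.4, 0, -1], [-4.2, 0, 7.4, 0, -1]]]'

```text
t: 23.03
eef_pos: [587.7, -49.5, 102.5]
tcp_rot: [-3.141, -0.0, 1.808]
ft_force: [-4.6, -2.7, 2.2]
opening: 0.226
grip_force: 30.0
```

Call:
step_arm --plan '[[[0, 0, 0, 0, 0], [0, 0, 0, 0, 0.2], [0, 0, 0, 0, 0.5], [0, 0, 0, 0, 0.5], [0, 0, 0, 0, 1], [0, 0, 0, 0, 1], [0, 0, 0, 0, 1], [0, 0, 0, 0, 1]]]'

```text
t: 23.7
eef_pos: [588.2, -49.6, 102.2]
tcp_rot: [3.142, 0.0, 1.808]
ft_force: [0.5, 0.1, 0.0]
opening: 0.73
grip_force: 0.0
```

Call:
step_arm --plan '[[[0, 0, 0, 0, 1], [0, 0, 0, 0, 1], [0, 0, -20, 0, 1], [0, 0, -60, 0, 1], [0, 0, -100, 0, 1], [0, 0, -140, 0, 1], [0, 0, -180, 0, 1], [0, 0, -200, 0, 1]]]'

```text
t: 24.37
eef_pos: [588.8, -49.7, 307.3]
tcp_rot: [3.136, 0.002, 1.808]
ft_force: [-0.1, 0.8, -0.1]
opening: 1.001
grip_force: 0.0
```

Call:
step_arm --plan '[[[-20, -40, 0, 0, 1], [-40, -80, 0, 0, 1], [-40, -120, 0, 0, 1], [-40, -140, 0, 0, 1], [-40, -140, 0, 0, 1], [-40, -140, 0, 0, 1]]]'

```text
t: 24.87
eef_pos: [460.9, -121.8, 302.9]
tcp_rot: [3.14, 0.001, 1.806]
ft_force: [-0.1, 0.0, -0.5]
opening: 1.001
grip_force: 0.0
```

```bash
python3 - <<'E'
from h import *
s=env.state();print(s['t'],s['eef_pos'],s['ft_force'])
i=env.read_camera("scene");o=cv2.imread("pics/scene0.png")
for n,(x0,y0,x1,y1) in dict(mid=(276,190,312,245),right=(318,165,350,215),beaker=(382,165,412,202)).items():
    a=cv2.cvtColor(o[y0:y1,x0:x1],6).astype(np.float32);b=cv2.cvtColor(i[y0:y1,x0:x1],6).astype(np.float32)
    print(n,"shift",np.round(cv2.phaseCorrelate(a,b,cv2.createHanningWindow(a.shape[::-1],cv2.CV_32F)),2),"mean diff",np.abs(a-b).mean().round(1))
# probe-only patches (button/handle top)
for n,(x0,y0,x1,y1) in dict(mid=(279,192,302,212),right=(324,165,341,183)).items():
    a=cv2.cvtColor(o[y0:y1,x0:x1],6);big=cv2.cvtColor(i[y0-6:y1+6,x0-6:x1+6],6)
    r=cv2.matchTemplate(big,a,cv2.TM_CCOEFF_NORMED);print(n,cv2.minMaxLoc(r)[1::2],"want (6,6)")
E
```

```text
24.8667 [ 460.92968241 -121.79720015  302.89419035] [-0.11260604  0.00726757 -0.52283434]Traceback (most recent call last):
  File "<stdin>", line 6, in <module>
    return _wrapfunc(a, 'round', decimals=decimals, out=out)
    return _wrapit(obj, method, *args, **kwds)
    conv = _array_converter(obj)
ValueError: setting an array element with a sequence. The requested array has an inhomogeneous shape after 1 dimensions. The detected shape was (2,) + inhomogeneous part.
```

```bash
python3 - <<'E'
from h import *
i=env.read_camera("scene");o=cv2.imread("pics/scene0.png")
for n,(x0,y0,x1,y1) in dict(mid=(279,192,302,212),right=(324,165,341,183),beaker=(382,172,412,202)).items():
    f=lambda z:cv2.resize(cv2.cvtColor(z,6),None,fx=5,fy=5,interpolation=2)
    r=cv2.matchTemplate(f(i[y0-6:y1+6,x0-6:x1+6]),f(o[y0:y1,x0:x1]),cv2.TM_CCOEFF_NORMED);m=cv2.minMaxLoc(r);print(n,round(m[1],3),np.array(m[3])/5-6)
E
```

```text
mid 1.0 [0. 0.]
right 1.0 [0. 0.]
beaker 0.802 [0.  0.6]
```

Both retained probes look exactly as they did at the start, and the third is standing in the beaker, so I'm handing in.

```bash
python3 -c "
from cell import env
print(env.job_done())"
```

```text
the job is handed in; nothing more can be done
None
```

The job is handed in, with no verdict returned: the left probe slid out freely and now stands foot down in the upright beaker, while the middle (about 16 N) and right (about 14 N) probes held and, by the camera, are back home.

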